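# Stack the two plates of a sample rack on its posts

### The job

Build up the sample rack: lower the long plate with the two round windows over all four posts of the black rack base until it sits on the base, then lower the solid long plate over the same posts so that it sits level on the first one. Leave the short plate, which belongs to another rack, where it lies.

Things in the scene. Friction and masses are not known exactly. Their poses are not given: they have to be found in the camera images.
- rack_base: black rack base fixed to the table, 100 (own x) by 170 (y) by 10 mm, four upright steel posts at x +-28, y +-60: 9 mm diameter up to 56 above the table, then tapering to a 3.6 mm tip at 72. Origin: centre of underside, z = 0. A plate seated on it, long y axis along the base's, has its origin 10 mm above this one; a second plate on that, 30 mm
- window_plate: window plate, goes on first: loose waisted aluminium plate, 84 (own x) by 150 (y), 8 thick, on two black cross bars 12 high (top 20 above origin); a 24 mm round window in each end at x 0, y +-60. 18 mm post holes at x +-28, y +-60. Waist at |y| < 36 is 44 wide in x: grip it across x. Same after a half turn. About 0.16 kg. Origin: centre, at the bars' feet
- cover_plate: cover plate, goes on second: loose waisted aluminium plate, 84 (own x) by 150 (y), 8 thick, on two black cross bars 12 high (top 20 above origin); solid but for its post holes, no windows. 18 mm post holes at x +-28, y +-60. Waist at |y| < 36 is 44 wide in x: grip it across x. Same after a half turn. About 0.16 kg. Origin: centre, at the bars' feet
- short_plate: short plate, a bystander to leave alone: like the window plate, with windows, but only 110 mm long (own y), its post holes 80 mm apart along y, so it does not fit these posts. Loose. Origin: centre, at its feet. (A bench press 0.3 m tall stands at the back of the table, x > 0.61, y -0.29 to -0.13: pass in front of it)

How it is judged:
By the outcome, as a careful person would: the job done as asked, in the order asked, and still so for the second after the job is handed in, with the robot touching nothing.
It also fails if it takes over 54 s, if anything falls off the work surface, if the arm or the gripper's body presses on something with over 40 N, if the wrist force passes 120 N, or if a joint passes its speed limit or range.

### The arm

A 6-joint arm with a two-finger parallel gripper is mounted at the origin on a cart in front of the work surface, level with it; the furniture and walls round the work are solid. World frame = base frame: x ahead of the robot, y to its left, z up, the work surface at z = 0. Lengths are in m, angles in rad, forces in N, time in s.
With the tool pointing down it reaches from about 0.25 to 0.775 m from the base axis. Payload 4 kg.
Tool frame: the origin (TCP) lies on the centre line of the jaws, within the pads' length; the fingertips stand tips_ahead ahead of it and the grasp point (between the pads) lies 8 mm behind it (tips_ahead is the distance from the TCP to the fingertips, in m); z points along the fingers, y is the line along which they close (so a half turn about z gives the same grasp; the last joint's range is limited). The gripper opens to 94 mm and grips with 3 to 60 N. Pads are 16 mm wide; open, the fingers measure 119 mm over their backs; the gripper's body (75 mm by 177 mm) begins 78 mm behind the grasp point.
Start: joints at [-1.386, 0.087, 1.371, -0, 1.684, -0.103], TCP at [0.156, -0.527, 0.217] pointing down, gripper open.
Joint ranges: [-3.1, 3.1], [-0.76, 2.03], [0.27, 2.55], [-1.08, 4.22], [0.17, 2.65], [-2.57, 2.57]. Speed limits (rad/s): [2.79, 2.79, 3.14, 3.14, 3.14, 3.14].

### API

Orientations are given as a unit quaternion [x, y, z, w].
In Python, from station import * gives the robot as it stands.
- The arm moves only by the tool step_arm, never from a script. Its argument "series" is a list of rows, each an object with "rotation": the turn, a rotation vector about the tool's x, y, z each as a share of 90 degrees, from -1 to 1, a list of three; "dp": the shift along the tool's x, y, z each as a share of 0.2 m, from -1 to 1, a list of three; "jaw": the closure, from -1 (fully open) to 1 (shut), so that 0 is half open. In form: [{"rotation": [rx, ry, rz], "dp": [x, y, z], "jaw": jaw}, ...]. A call has 1 to 10 rows; each row is the pose to reach, as a shift and turn from the pose commanded when the call began, along the tool's axes at that moment; what a row does not reach only later rows make up. A row lasts 1/12 s, in which the tool goes at most 41.7 mm and 7.16 degrees, less where a joint would pass 70% of its speed; a pose out of reach is approached as far as the arm can. A call with a number of a shift or a turn outside -1 to 1 is refused whole. A call with a gripper value outside its range is refused whole. The fingers move at their own pace and stop on an object; the grip force is fixed at half the most. Time passes only in rows, so rows that repeat a pose let the fingers close. It gives the time, the measured TCP pose, the force, the opening and the grip force at its end, in the units of the state.
- state(): the state, without advancing time (a new reading comes with each control period).
- get_image(name): name is "scene" or "top"; returns the picture (384x512x3 uint8, red, green, blue); there is no depth.
- camera_params(name): a dict with "mtx" (3x3 intrinsics, pixels), "k1" (the pictures are not rectified: a ray, as slopes to the right and down, at radius r is drawn at 1 + k1 r^2 times it, then the intrinsics apply), "T" (4x4, takes a point from camera to world coordinates). Camera axes: x right, y down, z forward; pixel columns grow to the right and rows downward; lengths in m; the calibration is good to about 2 mm. A picture is of the moment at which its call begins. camera_params takes no time and is no camera call.
- hand_in(): hands the job in; it is judged then, once.
The state is a dict: "clock": time; "joint_pos": joint angles; "joint_vel": joint speeds; "effort": joint torques, N m; "eef_pos": TCP position; "orientation": TCP orientation; "ft_force": force on the tool from outside, world axes, zero at the start; "torque": the same for the moment, N m; "grip_width": finger opening in m; "grasp_force": force on a finger pad.
Only numpy, scipy, OpenCV 4.12 (cv2) and the standard library are available. Lean on these libraries where they do the work, as an engineer would, in place of code of your own. Each camera call takes 0.05 s, during which the arm holds its last target. There are 200 camera calls.

## Working session

There is one attempt and no reset: what is moved stays moved. The work goes in short steps, Python scripts to look and compute and a tool call to move; the robot and the scene stay as the last step left them, time stands still between calls to the robot, and variables do not carry over. Pictures are saved under pics/ and viewed, at most 10 in all, crops included, and the job is handed in when it is done.

Besides the shell and the picture viewer there is one more tool, called after "Request:" by a JSON object that holds its "op" and its "data". step_arm: Moves the arm, as the interface text tells. Shift numbers are shares of 0.2 m and turn numbers shares of 90 degrees, none past 1 either way. Its arguments: {"type":"object","properties":{"series":{"type":"array","items":{"type":"object","properties":{"rotation":{"type":"array","items":{"type":"number"}},"dp":{"type":"array","items":{"type":"number"}},"jaw":{"type":"number"}}}}},"required":["series"]}

```bash
mkdir -p pics
cat > a.py <<'E'
from station import *
import cv2
for n in("scene","top"):
    cv2.imwrite(f"pics/{n}0.png",get_image(n)[:,:,::-1])
    p=camera_params(n);print(n,p)
print(state())
E
python3 a.py
```

```text
scene {'mtx': array([[425.77750152,   0.        , 252.93856367],
       [  0.        , 425.77750152, 189.79633771],
       [  0.        ,   0.        ,   1.        ]]), 'k1': -0.06718664220331734, 'T': array([[-0.7600701 , -0.40205261,  0.51053613,  0.0091078 ],
       [-0.64973381,  0.48444766, -0.58579557,  0.56231865],
       [-0.0118074 , -0.77695828, -0.62944135,  0.66229279],
       [ 0.        ,  0.        ,  0.        ,  1.        ]])}
top {'mtx': array([[382.86704385,   0.        , 252.83593521],
       [  0.        , 382.86704385, 185.45866586],
       [  0.        ,   0.        ,   1.        ]]), 'k1': 0.004042079462720558, 'T': array([[ 0.00133278, -0.97205775,  0.23473803,  0.31914886],
       [-0.9999766 , -0.00287075, -0.00621025,  0.00888374],
       [ 0.00671059, -0.23472426, -0.97203883,  0.87352749],
       [ 0.        ,  0.        ,  0.        ,  1.        ]])}
{'clock': 0.1, 'joint_pos': array([-1.38614469e+00,  8.79058071e-02,  1.37211262e+00, -7.20553063e-06,
        1.68360601e+00, -1.03102838e-01]), 'joint_vel': array([ 0.00019297, -0.00046349, -0.00217667, -0.0003537 , -0.00159938,
        0.00182485]), 'effort': array([ 1.34020214e-03, -3.41254628e+01, -3.03301156e+01,  7.20328954e-02,
        3.04137950e-02, -9.02491138e-05]), 'eef_pos': array([ 0.15599302, -0.52691423,  0.21540288]), 'orientation': array([ 9.89667060e-01,  1.43380884e-01, -4.49882184e-05, -1.01490198e-03]), 'ft_force': array([0.12127407, 0.59960179, 0.45744638]), 'torque': array([ 0.0211195 , -0.02122806,  0.00116457]), 'grasp_force': 0.0, 'grip_width': 0.09426276783169855}
```

View pics/top0.png

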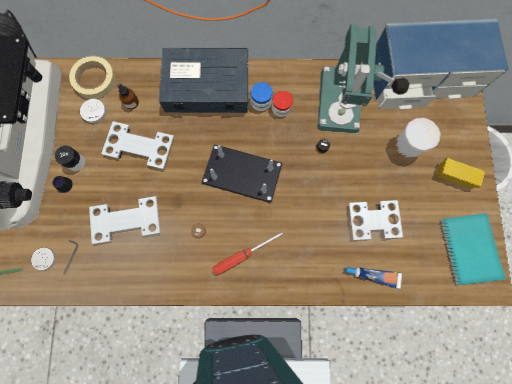

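View pics/scene0.png

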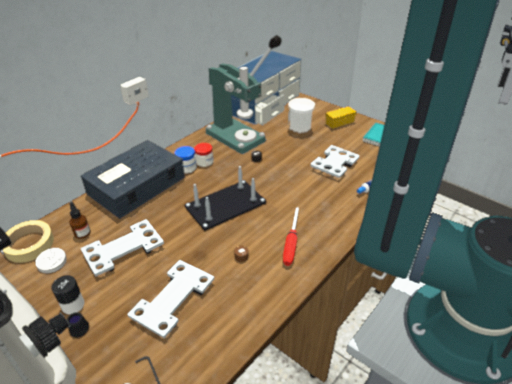

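```bash
cat > b.py <<'E'
import cv2,numpy as np
t=cv2.imread("pics/top0.png");s=cv2.imread("pics/scene0.png")
a=cv2.resize(t[115:250,80:180],None,fx=4,fy=4,interpolation=cv2.INTER_CUBIC)
b=cv2.resize(t[140:205,195:290],None,fx=4,fy=4,interpolation=cv2.INTER_CUBIC)
c=np.zeros((540,400+380,3),np.uint8);c[:540,:400]=a;c[:260,400:]=b
d=cv2.resize(s[215:345,75:220],None,fx=2,fy=2);c[270:530,400:690]=d
cv2.imwrite("pics/crop1.png",c)
E
python3 b.py
```

```text
(no output)
```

View pics/crop1.png

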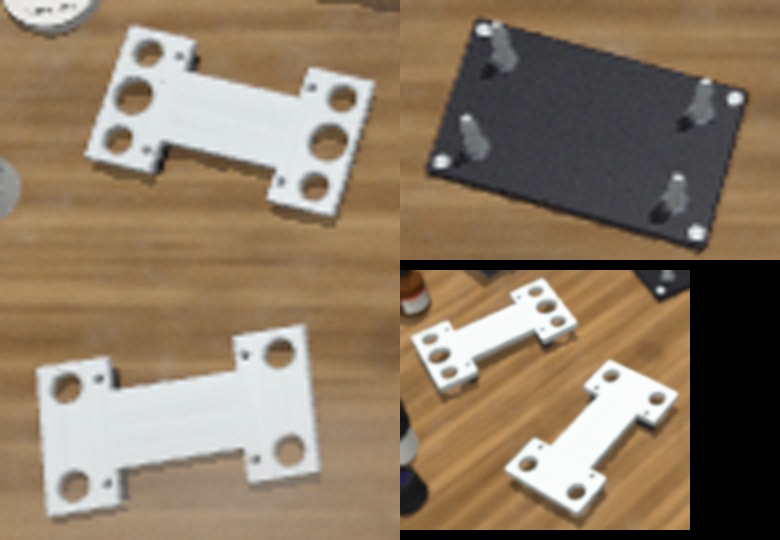

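```bash
cat > h.py <<'E'
import cv2,numpy as np
from station import *
P={n:camera_params(n) for n in("scene","top")}
def cast(n,px,z):
    p=P[n];d=(np.asarray(px,float).reshape(-1,2)-p["mtx"][:2,2])/p["mtx"][0,0]
    u=d.copy()
    for _ in range(20): u=d/(1+p["k1"]*(u**2).sum(1,keepdims=True))
    r=np.c_[u,np.ones(len(u))]@p["T"][:3,:3].T;o=p["T"][:3,3]
    return (o+r*((z-o[2])/r[:,2])[:,None])[:,:2]
def white(n,im,box,th,z=.02):
    x0,y0,x1,y1=box
    g=im[y0:y1,x0:x1].min(2)
    m=(g>th).astype(np.uint8)
    cs,h=cv2.findContours(m,cv2.RETR_CCOMP,cv2.CHAIN_APPROX_NONE)
    i=max(range(len(cs)),key=lambda k:cv2.contourArea(cs[k]))
    w=cast(n,cs[i].reshape(-1,2)+[x0,y0],z)
    r=cv2.minAreaRect((w*1000).astype(np.float32))
    hs=[]
    for k in range(len(cs)):
        if h[0][k][3]==i and cv2.contourArea(cs[k])>12:
            M=cv2.moments(cs[k]);hs.append([M["m10"]/M["m00"]+x0,M["m01"]/M["m00"]+y0])
    b=cv2.boxPoints(r)
    e=[b[1]-b[0],b[2]-b[1]];e=max(e,key=np.linalg.norm)
    return np.r_[r[0],r[1],np.degrees(np.arctan2(e[1],e[0]))%180].round(1),(cast(n,hs,z)*1000).round(1) if hs else None
E
cat > c.py <<'E'
from h import *
t=cv2.imread("pics/top0.png");s=cv2.imread("pics/scene0.png")
for nm,bt,bs in(("win",(95,115,180,175),(78,216,168,280)),("cov",(82,190,168,250),(125,255,218,340))):
  for n,im,b in(("top",t,bt),("scene",s,bs)):
    for th in (150,190):
        r,h=white(n,im,b,th); print(nm,n,th,r,"holes",None if h is None else (h.tolist(),h.mean(0)))
# base
d=(t[140:208,195:290].max(2)<90).astype(np.uint8)
cs,_=cv2.findContours(d,cv2.RETR_EXTERNAL,cv2.CHAIN_APPROX_NONE);c=max(cs,key=cv2.contourArea).reshape(-1,2)+[195,140]
r=cv2.minAreaRect((cast("top",c,.01)*1000).astype(np.float32));print("base rect",r)
hull=cv2.fillConvexPoly(np.zeros(t.shape[:2],np.uint8),cv2.convexHull(c.astype(np.int32)),1)
m=((t.min(2)>120)&(hull>0)).astype(np.uint8)
k,l,st,ce=cv2.connectedComponentsWithStats(m)
for i in range(1,k): print(st[i],ce[i].round(1),(cast("top",ce[i],.01)*1000).round(1),(cast("top",ce[i],.072)*1000).round(1))
E
python3 c.py
```

```text
win top 150 [624.  275.  151.7  84.5  76.3] holes ([[582.7, 223.6], [609.8, 216.9], [611.0, 340.0], [636.8, 210.2], [638.3, 333.1], [665.4, 326.7]], array([624.        , 275.08333333]))
win top 190 [624.1 276.  149.3  83.7  76.4] holes ([[582.9, 224.0], [611.0, 340.4], [610.0, 217.3], [637.4, 210.5], [638.0, 333.6], [665.2, 326.9]], array([624.08333333, 275.45      ]))
win scene 150 [623.  278.2 152.8  89.2  76.6] holes ([[608.9, 343.4], [635.7, 337.4], [663.1, 330.8], [580.9, 227.1], [607.6, 221.3], [635.2, 214.4]], array([621.9       , 279.06666667]))
win scene 190 [623.4 277.9 151.5  86.9  76.4] holes ([[609.5, 343.1], [636.7, 337.0], [663.8, 330.3], [581.2, 226.7], [608.6, 220.9], [635.9, 214.2]], array([622.61666667, 278.7       ]))
cov top 150 [446.5 292.1  85.  151.5  99.7] holes ([[408.6, 346.0], [429.0, 227.9], [464.3, 355.4], [484.0, 237.3]], array([446.475, 291.65 ]))
cov top 190 [446.5 292.3  82.9 148.9  99.7] holes ([[408.9, 346.3], [429.0, 228.5], [463.8, 355.8], [484.5, 237.6]], array([446.55, 292.05]))
cov scene 150 [445.5 294.9  87.9 153.3  99.5] holes ([[406.8, 349.
[... 242 characters left out ...]
0158081054688, 29.47728729248047), (167.52882385253906, 100.86506652832031), 74.0503158569336)
[214 147   5   2   8] [216.4 147.6] [[619.9  90.1]] [[598.3  84.3]]
[220 147   1   1   1] [220. 147.] [[621.5  81.5]] [[599.8  76.3]]
[270 160   3   1   3] [271. 160.] [[589.6 -39.4]] [[570.2 -35.9]]
[277 163   4   4  12] [278.3 164.2] [[579.2 -56.6]] [[560.5 -51.9]]
[210 169   3   2   5] [211.2 169.4] [[566.1 100.9]] [[548.4  94.3]]
[203 179   5   3  12] [204.8 180.1] [[540.2 115. ]] [[524.3 107.4]]
[263 183   3   3   5] [264.2 184. ] [[531.2 -23. ]] [[516.  -20.7]]
[264 192   1   1   1] [264. 192.] [[512.2 -22.5]] [[498.3 -20.2]]
[267 196   4   4  14] [268.5 197.7] [[498.8 -32.7]] [[485.9 -29.8]]
```

```bash
cat >> h.py <<'E'
from scipy.spatial.transform import Rotation as R
def go(x,y,z,psi):
    """rows' dp and rotation shares to reach TCP x,y,z with tool x axis at psi deg, pointing down"""
    s=state();A=R.from_quat(s["orientation"])
    B=R.from_matrix(np.array([[np.cos(p:=np.radians(psi)),np.sin(p),0],[np.sin(p),-np.cos(p),0],[0,0,-1]]))
    d=A.inv().apply(np.array([x,y,z])-s["eef_pos"])/.2
    print("dp",d.round(3),"rot",((A.inv()*B).as_rotvec()/(np.pi/2)).round(3))
def two(pt,ps):
    o=[];D=[]
    for n,px in(("top",pt),("scene",ps)):
        a=np.r_[cast(n,px,0)[0],0];c=P[n]["T"][:3,3];o.append(c);D.append((a-c)/np.linalg.norm(a-c))
    M=sum(np.eye(3)-np.outer(d,d) for d in D);return np.linalg.solve(M,sum((np.eye(3)-np.outer(d,d))@c for d,c in zip(D,o)))
E
python3 - <<'E'
from h import *
import station
print([ (k,getattr(station,k)) for k in dir(station) if 'tip' in k.lower()], [k for k in dir(station) if not k.startswith('_')])
print("bottle",two((123,86),(73,205)),"radio",two((163,50),(140,145)))
s=cv2.imread("pics/scene0.png");b=(180,175,275,230)
d=(s[175:230,180:275].max(2)<80).astype(np.uint8)
cs,_=cv2.findContours(d,cv2.RETR_EXTERNAL,cv2.CHAIN_APPROX_NONE);c=max(cs,key=cv2.contourArea).reshape(-1,2)+[180,175]
print(cv2.minAreaRect((cast("scene",c,.01)*1000).astype(np.float32)))
go(.623,.277,.1,76.3)
E
```

```text
[('tips_ahead', 0.011)] ['MotionError', 'camera_params', 'get_image', 'hand_in', 'state', 'tips_ahead']
bottle [0.74532175 0.30104696 0.07594745] radio [0.72012554 0.16061504 0.19202712]
((554.2767333984375, 35.809959411621094), (168.93963623046875, 102.65654754638672), 73.99067687988281)
dp [ 3.38  -3.19   0.584] rot [-0.001 -0.001 -0.665]
```

Request:
{"op": "step_arm", "data": {"series": [{"dp": [0.85,-0.8,0],"rotation": [0,0,0],"jaw": -1},{"dp": [0.85,-0.8,0],"rotation": [0,0,0],"jaw": -1},{"dp": [0.85,-0.8,0],"rotation": [0,0,0],"jaw": -1},{"dp": [0.85,-0.8,0],"rotation": [0,0,0],"jaw": -1},{"dp": [0.85,-0.8,0],"rotation": [0,0,0],"jaw": -1},{"dp": [0.85,-0.8,0],"rotation": [0,0,0],"jaw": -1}]}}

```text
clock: 0.6
eef_pos: [0.2747, -0.3224, 0.2162]
orientation: [0.99, 0.144, 0.0, -0.001]
ft_force: [-0.7, -0.2, 0.0]
grip_width: 0.0939
grasp_force: 0.0
```

Request:
{"op": "step_arm", "data": {"series": [{"dp": [0.85,-0.8,0],"rotation": [0,0,0],"jaw": -1},{"dp": [0.85,-0.8,0],"rotation": [0,0,0],"jaw": -1},{"dp": [0.85,-0.8,0],"rotation": [0,0,0],"jaw": -1},{"dp": [0.85,-0.8,0],"rotation": [0,0,0],"jaw": -1},{"dp": [0.85,-0.8,0],"rotation": [0,0,0],"jaw": -1},{"dp": [0.85,-0.8,0],"rotation": [0,0,0],"jaw": -1}]}}

```text
clock: 1.1
eef_pos: [0.3921, -0.1207, 0.2162]
orientation: [0.989, 0.145, 0.0, -0.001]
ft_force: [-0.3, -1.6, 0.0]
grip_width: 0.0942
grasp_force: 0.0
```

Request:
{"op": "step_arm", "data": {"series": [{"dp": [0.85,-0.8,0],"rotation": [0,0,0],"jaw": -1},{"dp": [0.85,-0.8,0],"rotation": [0,0,0],"jaw": -1},{"dp": [0.85,-0.8,0],"rotation": [0,0,0],"jaw": -1},{"dp": [0.85,-0.8,0],"rotation": [0,0,0],"jaw": -1},{"dp": [0.85,-0.8,0],"rotation": [0,0,0],"jaw": -1},{"dp": [0.85,-0.8,0],"rotation": [0,0,0],"jaw": -1}]}}

```text
clock: 1.6
eef_pos: [0.5097, 0.0812, 0.2156]
orientation: [0.989, 0.145, -0.0, -0.001]
ft_force: [0.1, -0.5, -0.7]
grip_width: 0.0938
grasp_force: 0.0
```

Request:
{"op": "step_arm", "data": {"series": [{"dp": [0.83,-0.79,0],"rotation": [0,0,-0.66],"jaw": -1},{"dp": [0.83,-0.79,0],"rotation": [0,0,-0.66],"jaw": -1},{"dp": [0.83,-0.79,0],"rotation": [0,0,-0.66],"jaw": -1},{"dp": [0.83,-0.79,0],"rotation": [0,0,-0.66],"jaw": -1},{"dp": [0.83,-0.79,0],"rotation": [0,0,-0.66],"jaw": -1},{"dp": [0.83,-0.79,0],"rotation": [0,0,-0.66],"jaw": -1},{"dp": [0.83,-0.79,0],"rotation": [0,0,-0.66],"jaw": -1},{"dp": [0.83,-0.79,0],"rotation": [0,0,-0.66],"jaw": -1},{"dp": [0.83,-0.79,0],"rotation": [0,0,-0.66],"jaw": -1},{"dp": [0.83,-0.79,0],"rotation": [0,0,-0.66],"jaw": -1}]}}

```text
clock: 2.43
eef_pos: [0.623, 0.2765, 0.2152]
orientation: [0.788, 0.615, -0.001, -0.0]
ft_force: [-0.1, 1.0, 0.5]
grip_width: 0.0938
grasp_force: 0.0
```

```bash
python3 -c "
from h import *
s=state();print(s['clock'],s['eef_pos'],s['joint_pos'].round(2));go(.623,.277,.0145,76.3)"
```

```text
2.4333 [0.62297944 0.27650215 0.21524678] [ 0.33  0.39  1.01 -0.    1.75  0.58]
dp [4.000e-03 1.000e-03 1.004e+00] rot [-0.001  0.001 -0.004]
```

Request:
{"op": "step_arm", "data": {"series": [{"dp": [0,0,0.2],"rotation": [0,0,0],"jaw": -1},{"dp": [0,0,0.4],"rotation": [0,0,0],"jaw": -1},{"dp": [0,0,0.6],"rotation": [0,0,0],"jaw": -1},{"dp": [0,0,0.75],"rotation": [0,0,0],"jaw": -1},{"dp": [0,0,0.85],"rotation": [0,0,0],"jaw": -1},{"dp": [0,0,0.92],"rotation": [0,0,0],"jaw": -1},{"dp": [0,0,0.97],"rotation": [0,0,0],"jaw": -1},{"dp": [0,0,1.0],"rotation": [0,0,0],"jaw": -1},{"dp": [0,0,1.0],"rotation": [0,0,0],"jaw": -1}]}}

```text
clock: 3.18
eef_pos: [0.6231, 0.2761, 0.0159]
orientation: [0.789, 0.615, -0.0, -0.0]
ft_force: [-0.4, -0.0, -0.2]
grip_width: 0.0937
grasp_force: 0.0
```

Request:
{"op": "step_arm", "data": {"series": [{"dp": [0,0,0],"rotation": [0,0,0],"jaw": 1},{"dp": [0,0,0],"rotation": [0,0,0],"jaw": 1},{"dp": [0,0,0],"rotation": [0,0,0],"jaw": 1},{"dp": [0,0,0],"rotation": [0,0,0],"jaw": 1},{"dp": [0,0,0],"rotation": [0,0,0],"jaw": 1},{"dp": [0,0,0],"rotation": [0,0,0],"jaw": 1},{"dp": [0,0,0],"rotation": [0,0,0],"jaw": 1},{"dp": [0,0,0],"rotation": [0,0,0],"jaw": 1},{"dp": [0,0,0],"rotation": [0,0,0],"jaw": 1},{"dp": [0,0,0],"rotation": [0,0,0],"jaw": 1}]}}

```text
clock: 4.02
eef_pos: [0.6233, 0.2762, 0.0165]
orientation: [0.789, 0.615, 0.0, 0.0]
ft_force: [0.6, -0.2, -0.1]
grip_width: 0.0435
grasp_force: 30.0
```

```bash
python3 -c "
from h import *
s=state();print(s['clock'],s['eef_pos'],s['ft_force'],s['grip_width'],s['grasp_force']);go(.5585,.031,.15,74.3)"
```

```text
4.0167 [0.62332013 0.2762004  0.01651419] [ 0.63369846 -0.21950799 -0.10793733] 0.043522235134660275 29.98896986246109
dp [-1.268 -0.015 -0.667] rot [0.    0.    0.018]
```

Request:
{"op": "step_arm", "data": {"series": [{"dp": [0,0,-0.05],"rotation": [0,0,0],"jaw": 1},{"dp": [0,0,-0.15],"rotation": [0,0,0],"jaw": 1},{"dp": [0,0,-0.3],"rotation": [0,0,0],"jaw": 1},{"dp": [0,0,-0.45],"rotation": [0,0,0],"jaw": 1},{"dp": [0,0,-0.55],"rotation": [0,0,0],"jaw": 1},{"dp": [-0.05,0,-0.6],"rotation": [0,0,0],"jaw": 1},{"dp": [-0.2,0,-0.6],"rotation": [0,0,0],"jaw": 1},{"dp": [-0.35,0,-0.6],"rotation": [0,0,0],"jaw": 1},{"dp": [-0.5,0,-0.6],"rotation": [0,0,0],"jaw": 1},{"dp": [-0.65,0,-0.6],"rotation": [0,0,0],"jaw": 1}]}}

```text
clock: 4.85
eef_pos: [0.5899, 0.1483, 0.1353]
orientation: [0.788, 0.615, -0.001, -0.0]
ft_force: [0.8, -0.2, -1.4]
grip_width: 0.0437
grasp_force: 30.0
```

Request:
{"op": "step_arm", "data": {"series": [{"dp": [-0.15,0,0],"rotation": [0,0,0],"jaw": 1},{"dp": [-0.3,0,0],"rotation": [0,0,0],"jaw": 1},{"dp": [-0.43,0,0],"rotation": [0,0,0],"jaw": 1},{"dp": [-0.53,-0.01,0],"rotation": [0,0,0],"jaw": 1},{"dp": [-0.59,-0.015,0],"rotation": [0,0,0.018],"jaw": 1},{"dp": [-0.62,-0.015,0],"rotation": [0,0,0.018],"jaw": 1},{"dp": [-0.62,-0.015,0],"rotation": [0,0,0.018],"jaw": 1},{"dp": [-0.62,-0.015,0],"rotation": [0,0,0.018],"jaw": 1},{"dp": [-0.62,-0.015,0],"rotation": [0,0,0.018],"jaw": 1}]}}

```text
clock: 5.6
eef_pos: [0.5586, 0.0316, 0.1363]
orientation: [0.797, 0.604, 0.0, -0.0]
ft_force: [-0.3, -0.3, -1.9]
grip_width: 0.0438
grasp_force: 30.0
```

```bash
cat > v.py <<'E'
from h import *
import sys
k=sys.argv[1]
t=get_image("top")[:,:,::-1];c=get_image("scene")[:,:,::-1]
cv2.imwrite(f"pics/t{k}.png",t);cv2.imwrite(f"pics/s{k}.png",c)
a=cv2.resize(t[130:230,185:305],None,fx=3.3,fy=3.3,interpolation=cv2.INTER_CUBIC)
b=cv2.resize(c[110:250,160:285],None,fx=3,fy=3,interpolation=cv2.INTER_CUBIC)
o=np.zeros((430,780,3),np.uint8);o[:a.shape[0],:a.shape[1]]=a;o[:b.shape[0],400:400+b.shape[1]]=b
cv2.imwrite(f"pics/v{k}.png",o)
s=state();print(s['clock'],s['eef_pos'],s['ft_force'],s['grip_width'],s['grasp_force'])
E
python3 v.py 1; python3 -c "
from h import *
go(.5585,.031,.0265,74.3)"
```

```text
5.7 [0.55859907 0.03169682 0.13633925] [-0.23264946 -0.11765015 -2.38570851] 0.0433756527674988 29.989018142223358
dp [-0.004  0.001  0.549] rot [-0.    -0.     0.001]
```

View pics/v1.png

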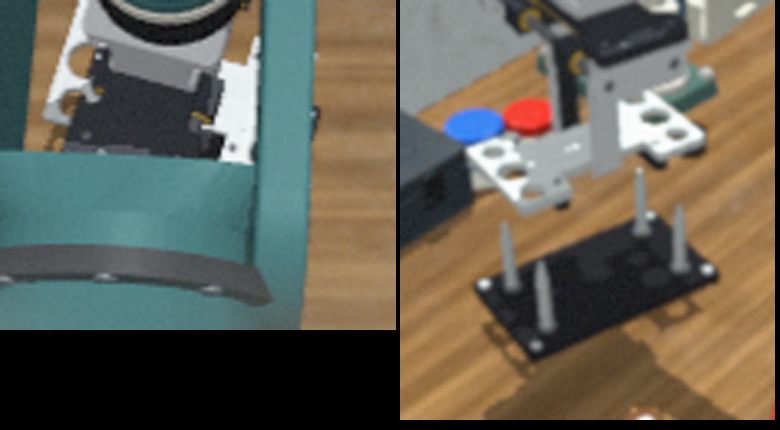

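```bash
cat > q.py <<'E'
from h import *
f=lambda a:np.c_[160+(np.array(a,float)[:,0]-400)/3-.33,110+np.array(a,float)[:,1]/3-.33]
tips=cast("scene",f([(507,225),(640,172),(680,207),(543,262)]),.071)*1000
print(tips.round(1),tips.mean(0))
w=cast("scene",f([(511,172),(655,116)]),.1398)*1000;h=cast("scene",f([(490,152),(533,190),(678,133)]),.1398)*1000
print(w.round(1),w.mean(0),np.degrees(np.arctan2(*(w[0]-w[1])[::-1])),h.round(1),h[[0,2]].mean(0))
e=[tips[0]-tips[1],tips[3]-tips[2]];print([np.degrees(np.arctan2(v[1],v[0])) for v in e])
E
python3 q.py
```

```text
[[600.3  80.8]
 [568.5 -33. ]
 [514.8 -18.7]
 [548.6  94. ]] [558.04065918  30.78085122]
[[573.   93.7]
 [542.  -23.3]] [557.47831758  35.20328126] 75.14407167095271 [[602.4  86.4]
 [546.   98.6]
 [514.3 -17.2]] [558.34737146  34.62167883]
[np.float64(74.3988324113318), np.float64(73.27591142089564)]
```

```bash
python3 -c "
from h import *
go(.558,.0285,.0275,74.2)"
```

```text
dp [-0.016  0.002  0.544] rot [-0.    -0.     0.002]
```

Request:
{"op": "step_arm", "data": {"series": [{"dp": [-0.016,0.002,0],"rotation": [0,0,0.002],"jaw": 1},{"dp": [-0.016,0.002,0.1],"rotation": [0,0,0.002],"jaw": 1},{"dp": [-0.016,0.002,0.18],"rotation": [0,0,0.002],"jaw": 1},{"dp": [-0.016,0.002,0.22],"rotation": [0,0,0.002],"jaw": 1},{"dp": [-0.016,0.002,0.26],"rotation": [0,0,0.002],"jaw": 1},{"dp": [-0.016,0.002,0.3],"rotation": [0,0,0.002],"jaw": 1},{"dp": [-0.016,0.002,0.34],"rotation": [0,0,0.002],"jaw": 1},{"dp": [-0.016,0.002,0.37],"rotation": [0,0,0.002],"jaw": 1},{"dp": [-0.016,0.002,0.37],"rotation": [0,0,0.002],"jaw": 1}]}}

```text
clock: 6.45
eef_pos: [0.557, 0.0275, 0.061]
orientation: [0.798, 0.602, -0.001, -0.001]
ft_force: [-0.6, -0.9, -2.9]
grip_width: 0.0436
grasp_force: 30.0
```

```bash
python3 v.py 2; python3 -c "
from h import *
go(.558,.0285,.0275,74.2)"
```

```text
6.55 [0.55797319 0.02740327 0.06249316] [ 0.30780391  0.05475676 -1.12479585] 0.04365024551178902 29.98910754919052
dp [ 0.005 -0.001  0.175] rot [ 0.     0.    -0.001]
```

View pics/v2.png

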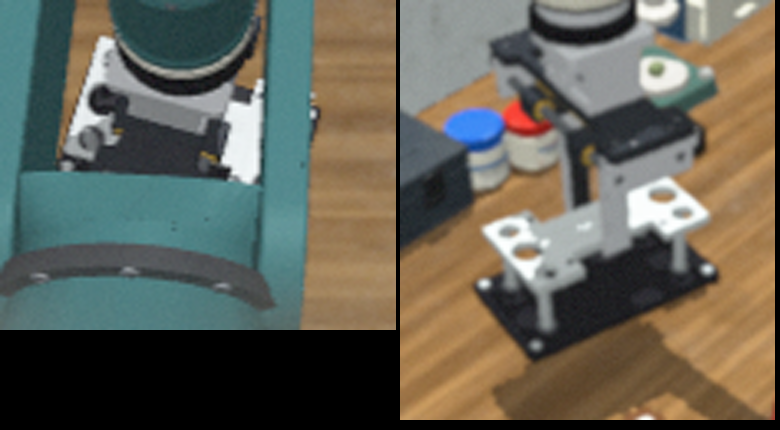

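The plate's holes are round all the posts and the wrist force is near zero. Lowering to seat.

Request:
{"op": "step_arm", "data": {"series": [{"dp": [0.003,0,0.03],"rotation": [0,0,0],"jaw": 1},{"dp": [0.003,0,0.06],"rotation": [0,0,0],"jaw": 1},{"dp": [0.003,0,0.09],"rotation": [0,0,0],"jaw": 1},{"dp": [0.003,0,0.12],"rotation": [0,0,0],"jaw": 1},{"dp": [0.003,0,0.145],"rotation": [0,0,0],"jaw": 1},{"dp": [0.003,0,0.16],"rotation": [0,0,0],"jaw": 1},{"dp": [0.003,0,0.17],"rotation": [0,0,0],"jaw": 1},{"dp": [0.003,0,0.175],"rotation": [0,0,0],"jaw": 1},{"dp": [0.003,0,0.175],"rotation": [0,0,0],"jaw": 1}]}}

```text
clock: 7.3
eef_pos: [0.558, 0.028, 0.0273]
orientation: [0.798, 0.602, -0.0, -0.0]
ft_force: [-0.5, 0.3, -2.1]
grip_width: 0.0438
grasp_force: 30.0
```

Request:
{"op": "step_arm", "data": {"series": [{"dp": [0,0,0.005],"rotation": [0,0,0],"jaw": 1},{"dp": [0,0,0.005],"rotation": [0,0,0],"jaw": 1},{"dp": [0,0,0.005],"rotation": [0,0,0],"jaw": -1},{"dp": [0,0,0.005],"rotation": [0,0,0],"jaw": -1},{"dp": [0,0,0.005],"rotation": [0,0,0],"jaw": -1},{"dp": [0,0,0.005],"rotation": [0,0,0],"jaw": -1},{"dp": [0,0,0.005],"rotation": [0,0,0],"jaw": -1},{"dp": [0,0,0.005],"rotation": [0,0,0],"jaw": -1},{"dp": [0,0,0.005],"rotation": [0,0,0],"jaw": -1}]}}

```text
clock: 8.05
eef_pos: [0.5581, 0.028, 0.0266]
orientation: [0.798, 0.602, 0.0, 0.0]
ft_force: [-0.2, 0.2, -0.7]
grip_width: 0.0871
grasp_force: 0.0
```

Request:
{"op": "step_arm", "data": {"series": [{"dp": [0,0,-0.1],"rotation": [0,0,0],"jaw": -1},{"dp": [0,0,-0.25],"rotation": [0,0,0],"jaw": -1},{"dp": [0,0,-0.4],"rotation": [0,0,0],"jaw": -1},{"dp": [0,0,-0.55],"rotation": [0,0,0],"jaw": -1},{"dp": [0,0,-0.65],"rotation": [0,0,0],"jaw": -1},{"dp": [0,0,-0.65],"rotation": [0,0,0],"jaw": -1}]}}

```text
clock: 8.55
eef_pos: [0.5612, 0.0279, 0.1628]
orientation: [0.798, 0.602, 0.004, 0.004]
ft_force: [1.3, -0.7, 1.4]
grip_width: 0.094
grasp_force: 0.0
```

```bash
python3 -c "
from h import *
s=state();print(s['clock'],s['eef_pos'],s['ft_force'],s['grip_width'])
go(.446,.2925,.155,99.6)"
```

```text
8.55 [0.56115175 0.02788508 0.16275061] [ 1.34630464 -0.7208408   1.42766326] 0.09400221680674119
dp [ 1.114 -0.917  0.031] rot [ 0.007  0.    -0.283]
```

Request:
{"op": "step_arm", "data": {"series": [{"dp": [0.1,-0.08,0],"rotation": [0,0,0],"jaw": -1},{"dp": [0.25,-0.2,0],"rotation": [0,0,0],"jaw": -1},{"dp": [0.38,-0.32,0],"rotation": [0,0,0],"jaw": -1},{"dp": [0.55,-0.45,0],"rotation": [0,0,0],"jaw": -1}]}}

```text
clock: 8.88
eef_pos: [0.5008, 0.1575, 0.1548]
orientation: [0.799, 0.602, -0.001, -0.0]
ft_force: [0.2, 0.9, -0.5]
grip_width: 0.0936
grasp_force: 0.0
```

Request:
{"op": "step_arm", "data": {"series": [{"dp": [0.15,-0.12,0],"rotation": [0,0,-0.07],"jaw": -1},{"dp": [0.3,-0.24,0],"rotation": [0,0,-0.14],"jaw": -1},{"dp": [0.43,-0.36,0],"rotation": [0,0,-0.21],"jaw": -1},{"dp": [0.53,-0.44,0],"rotation": [0,0,-0.28],"jaw": -1},{"dp": [0.565,-0.465,0],"rotation": [0,0,-0.28],"jaw": -1},{"dp": [0.565,-0.465,0],"rotation": [0,0,-0.28],"jaw": -1},{"dp": [0.565,-0.465,0],"rotation": [0,0,-0.28],"jaw": -1},{"dp": [0.565,-0.465,0],"rotation": [0,0,-0.28],"jaw": -1}]}}

```text
clock: 9.55
eef_pos: [0.4441, 0.2903, 0.1558]
orientation: [0.649, 0.761, -0.001, 0.0]
ft_force: [-0.2, 0.3, -0.7]
grip_width: 0.0936
grasp_force: 0.0
```

```bash
python3 v.py 3; python3 -c "
from h import *
go(.446,.2925,.0155,99.6)"
```

```text
9.65 [0.44434303 0.290207   0.15616725] [-0.18853938  0.65944709 -0.47757119] 0.0940713395293852 0.0
dp [0.011 0.01  0.703] rot [-0.     0.    -0.005]
```

View pics/v3.png

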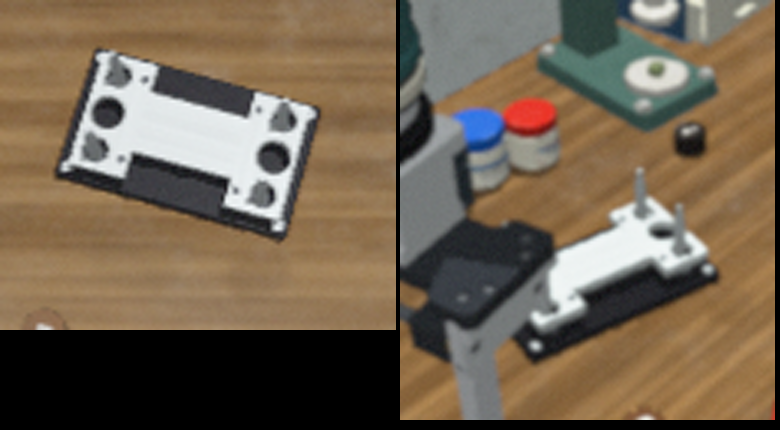

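```bash
python3 -c "
from h import *
t=cv2.imread('pics/t3.png')
for th in(150,190): print(white('top',t,(195,140,290,208),th,.03))"
```

```text
(array([555.7,  28.4, 157.9,  90.9,  74.1]), array([[515.3, -21.7],
       [542.2, -29.9],
       [548.1,  93.7],
       [569.7, -36.9],
       [574.1,  85.3]]))
(array([555.4,  28.7, 155.7,  89.5,  74.4]), array([[515.8, -21.8],
       [542.3, -29.3],
       [548.2,  94.6],
       [574.4,  85.6]]))
```

Request:
{"op": "step_arm", "data": {"series": [{"dp": [0.011,0.01,0.15],"rotation": [0,0,-0.005],"jaw": -1},{"dp": [0.011,0.01,0.3],"rotation": [0,0,-0.005],"jaw": -1},{"dp": [0.011,0.01,0.45],"rotation": [0,0,-0.005],"jaw": -1},{"dp": [0.011,0.01,0.57],"rotation": [0,0,-0.005],"jaw": -1},{"dp": [0.011,0.01,0.64],"rotation": [0,0,-0.005],"jaw": -1},{"dp": [0.011,0.01,0.68],"rotation": [0,0,-0.005],"jaw": -1},{"dp": [0.011,0.01,0.698],"rotation": [0,0,-0.005],"jaw": -1},{"dp": [0.011,0.01,0.698],"rotation": [0,0,-0.005],"jaw": -1}]}}

```text
clock: 10.32
eef_pos: [0.4456, 0.2934, 0.0166]
orientation: [0.645, 0.764, -0.0, -0.0]
ft_force: [0.0, 0.8, -1.2]
grip_width: 0.094
grasp_force: 0.0
```

Request:
{"op": "step_arm", "data": {"series": [{"dp": [0,0,0],"rotation": [0,0,0],"jaw": 1},{"dp": [0,0,0],"rotation": [0,0,0],"jaw": 1},{"dp": [0,0,0],"rotation": [0,0,0],"jaw": 1},{"dp": [0,0,0],"rotation": [0,0,0],"jaw": 1},{"dp": [0,0,0],"rotation": [0,0,0],"jaw": 1},{"dp": [0,0,0],"rotation": [0,0,0],"jaw": 1},{"dp": [0,0,0],"rotation": [0,0,0],"jaw": 1},{"dp": [0,0,0],"rotation": [0,0,0],"jaw": 1},{"dp": [0,0,0],"rotation": [0,0,0],"jaw": 1},{"dp": [0,0,0],"rotation": [0,0,0],"jaw": 1}]}}

```text
clock: 11.15
eef_pos: [0.4453, 0.2941, 0.0169]
orientation: [0.645, 0.765, 0.0, 0.0]
ft_force: [0.1, 0.1, 0.7]
grip_width: 0.0439
grasp_force: 30.0
```

```bash
python3 -c "
from h import *
go(.558,.028,.1465,74.2)"
```

```text
dp [-1.407  0.33  -0.648] rot [ 0.    -0.     0.284]
```

Request:
{"op": "step_arm", "data": {"series": [{"dp": [0,0,-0.05],"rotation": [0,0,0],"jaw": 1},{"dp": [0,0,-0.15],"rotation": [0,0,0],"jaw": 1},{"dp": [0,0,-0.3],"rotation": [0,0,0],"jaw": 1},{"dp": [0,0,-0.45],"rotation": [0,0,0],"jaw": 1},{"dp": [0,0,-0.58],"rotation": [0,0,0],"jaw": 1},{"dp": [-0.1,0.03,-0.64],"rotation": [0,0,0],"jaw": 1},{"dp": [-0.25,0.06,-0.65],"rotation": [0,0,0],"jaw": 1},{"dp": [-0.4,0.1,-0.65],"rotation": [0,0,0],"jaw": 1},{"dp": [-0.55,0.14,-0.65],"rotation": [0,0,0],"jaw": 1},{"dp": [-0.7,0.17,-0.65],"rotation": [0,0,0],"jaw": 1}]}}

```text
clock: 11.98
eef_pos: [0.5029, 0.1607, 0.1476]
orientation: [0.644, 0.765, 0.0, 0.0]
ft_force: [0.1, 0.7, -1.4]
grip_width: 0.0435
grasp_force: 30.0
```

```bash
python3 -c "
from h import *
go(.559,.0303,.1465,74.2)"
```

```text
dp [-0.69   0.166  0.006] rot [ 0.001 -0.     0.284]
```

Request:
{"op": "step_arm", "data": {"series": [{"dp": [-0.12,0.03,0],"rotation": [0,0,0.06],"jaw": 1},{"dp": [-0.26,0.06,0],"rotation": [0,0,0.12],"jaw": 1},{"dp": [-0.4,0.1,0],"rotation": [0,0,0.18],"jaw": 1},{"dp": [-0.52,0.13,0],"rotation": [0,0,0.24],"jaw": 1},{"dp": [-0.62,0.15,0],"rotation": [0,0,0.284],"jaw": 1},{"dp": [-0.67,0.166,0],"rotation": [0,0,0.284],"jaw": 1},{"dp": [-0.68,0.166,0],"rotation": [0,0,0.284],"jaw": 1},{"dp": [-0.68,0.166,0],"rotation": [0,0,0.284],"jaw": 1},{"dp": [-0.68,0.166,0],"rotation": [0,0,0.284],"jaw": 1},{"dp": [-0.68,0.166,0],"rotation": [0,0,0.284],"jaw": 1}]}}

```text
clock: 12.82
eef_pos: [0.5577, 0.0347, 0.1469]
orientation: [0.797, 0.604, 0.0, -0.0]
ft_force: [0.2, -0.3, -1.6]
grip_width: 0.0432
grasp_force: 30.0
```

```bash
python3 v.py 4; python3 -c "
from h import *
go(.559,.0303,.0475,74.2)"
```

```text
12.9167 [0.55780519 0.03455374 0.14694378] [-0.05124121 -0.55892306 -1.02591832] 0.04369271312605968 29.999732673168182
dp [-0.019  0.012  0.497] rot [-0.    -0.     0.001]
```

View pics/v4.png

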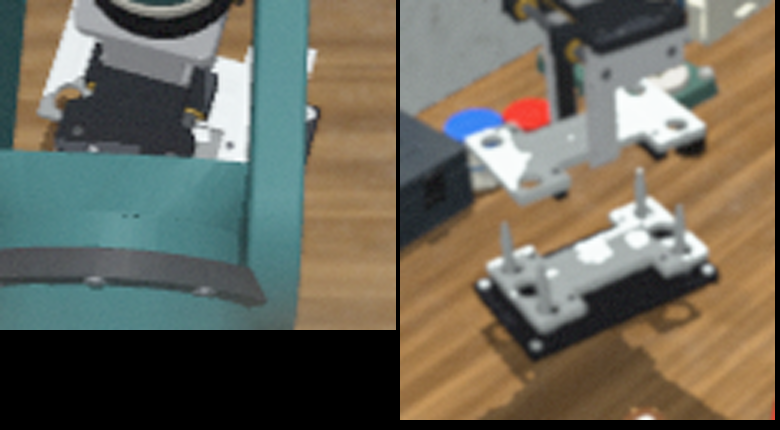

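Run:
```python
from h import *
f=lambda a:np.c_[160+(np.array(a,float)[:,0]-400)/3-.33,110+np.array(a,float)[:,1]/3-.33]
h=cast("scene",f([(490,142),(532,182),(677,124),(636,89)]),.150)*1000
print(h.round(1),h.mean(0),[np.degrees(np.arctan2(*v[::-1])) for v in(h[0]-h[3],h[1]-h[2])])
```

```text
[[599.9  87.3]
 [542.5 101.8]
 [512.5 -14.1]
 [566.7 -30.2]] [555.40042222  36.17092369] [np.float64(74.22124126931548), np.float64(75.4578889363407)]
```

Request:
{"op": "step_arm", "data": {"series": [{"dp": [-0.019,0.013,0],"rotation": [0,0,0.001],"jaw": 1},{"dp": [-0.019,0.013,0.09],"rotation": [0,0,0.001],"jaw": 1},{"dp": [-0.019,0.013,0.17],"rotation": [0,0,0.001],"jaw": 1},{"dp": [-0.019,0.013,0.22],"rotation": [0,0,0.001],"jaw": 1},{"dp": [-0.019,0.013,0.26],"rotation": [0,0,0.001],"jaw": 1},{"dp": [-0.019,0.013,0.3],"rotation": [0,0,0.001],"jaw": 1},{"dp": [-0.019,0.013,0.34],"rotation": [0,0,0.001],"jaw": 1},{"dp": [-0.019,0.013,0.38],"rotation": [0,0,0.001],"jaw": 1},{"dp": [-0.019,0.013,0.4],"rotation": [0,0,0.001],"jaw": 1},{"dp": [-0.019,0.013,0.4],"rotation": [0,0,0.001],"jaw": 1}]}}

```text
clock: 13.75
eef_pos: [0.5589, 0.0291, 0.0656]
orientation: [0.798, 0.602, -0.001, -0.001]
ft_force: [-0.1, 0.4, -0.9]
grip_width: 0.0437
grasp_force: 30.0
```

```bash
python3 v.py 5; python3 -c "
from h import *
go(.5592,.0305,.0465,74.2)"
```

```text
13.85 [0.55978158 0.02905957 0.06700155] [ 0.32246115  0.39764097 -1.26904645] 0.04336665842232773 29.999691545963287
dp [ 0.006 -0.005  0.103] rot [ 0.     0.    -0.001]
```

View pics/v5.png

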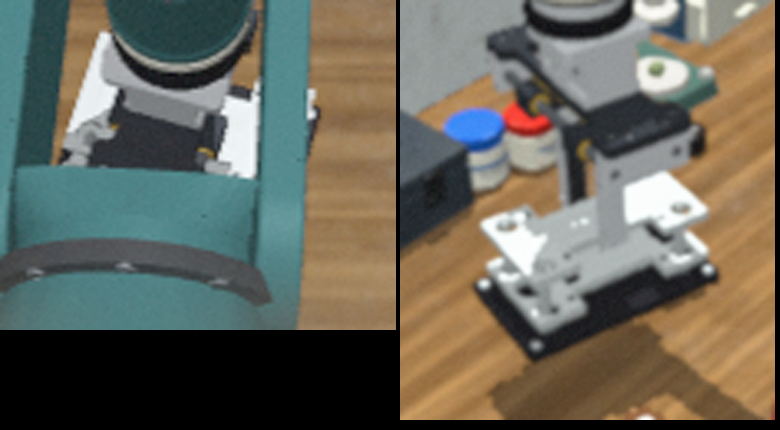

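The posts show inside the holes and the force stays small. Lowering to seat.

Request:
{"op": "step_arm", "data": {"series": [{"dp": [0.004,-0.002,0.03],"rotation": [0,0,0],"jaw": 1},{"dp": [0.004,-0.002,0.055],"rotation": [0,0,0],"jaw": 1},{"dp": [0.004,-0.002,0.075],"rotation": [0,0,0],"jaw": 1},{"dp": [0.004,-0.002,0.088],"rotation": [0,0,0],"jaw": 1},{"dp": [0.004,-0.002,0.096],"rotation": [0,0,0],"jaw": 1},{"dp": [0.004,-0.002,0.101],"rotation": [0,0,0],"jaw": 1},{"dp": [0.004,-0.002,0.101],"rotation": [0,0,0],"jaw": 1},{"dp": [0.004,-0.002,0.101],"rotation": [0,0,0],"jaw": 1}]}}

```text
clock: 14.52
eef_pos: [0.5596, 0.0299, 0.0469]
orientation: [0.798, 0.602, 0.0, 0.0]
ft_force: [-0.5, -0.1, 0.2]
grip_width: 0.0436
grasp_force: 30.0
```

Request:
{"op": "step_arm", "data": {"series": [{"dp": [0,0,0.003],"rotation": [0,0,0],"jaw": 1},{"dp": [0,0,0.003],"rotation": [0,0,0],"jaw": 1},{"dp": [0,0,0.003],"rotation": [0,0,0],"jaw": -1},{"dp": [0,0,0.003],"rotation": [0,0,0],"jaw": -1},{"dp": [0,0,0.003],"rotation": [0,0,0],"jaw": -1},{"dp": [0,0,0.003],"rotation": [0,0,0],"jaw": -1},{"dp": [0,0,0.003],"rotation": [0,0,0],"jaw": -1},{"dp": [0,0,0.003],"rotation": [0,0,0],"jaw": -1},{"dp": [0,0,0.003],"rotation": [0,0,0],"jaw": -1}]}}

```text
clock: 15.27
eef_pos: [0.5595, 0.0299, 0.0459]
orientation: [0.798, 0.602, -0.0, 0.0]
ft_force: [-0.3, 0.6, 0.2]
grip_width: 0.087
grasp_force: 0.0
```

Request:
{"op": "step_arm", "data": {"series": [{"dp": [0,0,-0.1],"rotation": [0,0,0],"jaw": -1},{"dp": [0,0,-0.25],"rotation": [0,0,0],"jaw": -1},{"dp": [0,0,-0.4],"rotation": [0,0,0],"jaw": -1},{"dp": [0,0,-0.55],"rotation": [0,0,0],"jaw": -1},{"dp": [0,0,-0.6],"rotation": [0,0,0],"jaw": -1},{"dp": [0,0,-0.6],"rotation": [0,0,0],"jaw": -1}]}}

```text
clock: 15.77
eef_pos: [0.5615, 0.0299, 0.1698]
orientation: [0.798, 0.602, 0.003, 0.002]
ft_force: [-0.1, -0.1, 0.7]
grip_width: 0.0937
grasp_force: 0.0
```

Request:
{"op": "step_arm", "data": {"series": [{"dp": [0.15,0,0],"rotation": [0,0,0],"jaw": -1},{"dp": [0.3,0.1,0],"rotation": [0,0,0],"jaw": -1},{"dp": [0.45,0.2,0],"rotation": [0,0,0],"jaw": -1},{"dp": [0.6,0.3,0],"rotation": [0,0,0],"jaw": -1},{"dp": [0.75,0.4,0],"rotation": [0,0,0],"jaw": -1},{"dp": [0.9,0.5,0],"rotation": [0,0,0],"jaw": -1},{"dp": [0.9,0.5,0],"rotation": [0,0,0],"jaw": -1},{"dp": [0.9,0.5,0],"rotation": [0,0,0],"jaw": -1},{"dp": [0.9,0.5,0],"rotation": [0,0,0],"jaw": -1}]}}

```text
clock: 16.52
eef_pos: [0.7039, 0.1752, 0.163]
orientation: [0.798, 0.602, -0.002, -0.001]
ft_force: [-0.7, -0.5, 0.5]
grip_width: 0.094
grasp_force: 0.0
```

```bash
python3 v.py 6
```

```text
16.6167 [0.70407997 0.17461    0.16598606] [-0.16707985  0.16711729  0.25804738] 0.09385293325616294 0.0
```

View pics/v6.png

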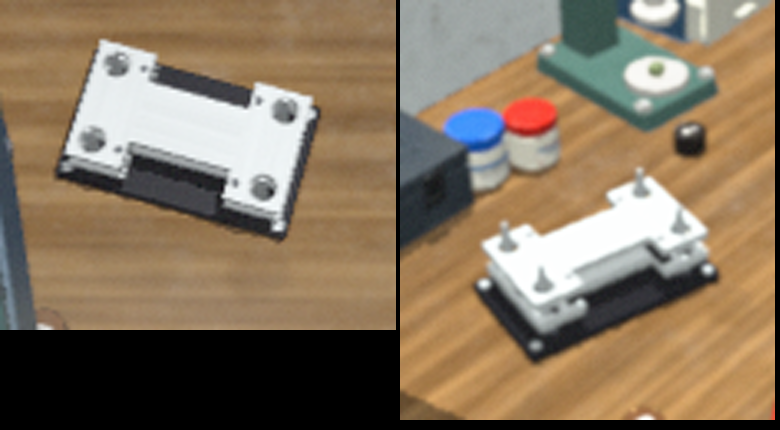

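Both plates sit level on the posts, with the four tips (crop pixels (507,230), (640,180), (680,215), (543,275)) standing clear above the cover plate. The gripper is clear and the wrist force is near zero.

```bash
python3 -c "
from station import *
print(hand_in())"
```

```text
the job is handed in; nothing more can be done
None
```

I put the window plate on the base, then the cover plate level on top of it over all four posts, left the short plate alone, and handed the job in at about 17 s with the gripper clear.

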